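# Switch the drying box to green and hold it against the sprung stop for screwing down

## Task

Turn the dial on top of the white drying box to the green dot, then slide the box, flat on the table, squarely against the middle of the sprung aluminium stop and press it there steadily with about 10 N, never shoving hard, so that I can screw down its tab. Keep that push up for a few seconds and finish while still holding the box pressed, with the dial still on green. Leave the vase and the two battery trays alone.

Things in the scene. Friction and masses are not known exactly. Their poses are not given: they have to be found in the camera images.
- dryer_center (a point): Centre of the loose white drying box (0.55 kg; 100 x 60 x 45 mm in its x, y, z), 22.5 mm above its underside. It stands on the table and can be gripped across its 60 mm width. Its plain +x end goes against the stop; a steel tab (34 mm wide, 3 mm thick) sticks 17 mm out of the -x end along the table. The dial is on top, 12 mm towards +x; a flat dummy button (3 mm high) 34 mm towards -x
- dial_grip (a point): Middle of the dial's black grip bar, on the dial's axis, 59.5 mm above the table. The bar is 32 mm long, 10 mm thick and stands from 49 to 70 mm above the table, on a grey disc 34 mm across and 4 mm high on the box top. Its x axis runs along the bar towards the end with the white line (the pointer), its z axis is up
- selector (a joint): Dial angle in rad from the box's +x axis to the pointer, counter-clockwise from above positive. It clicks into four detents, marked by coloured dots on the box top: red -0.9, green -0.3, blue 0.3, yellow 0.9; end stops at -1.05 and 1.05. It starts at (rarely between) blue or yellow. Takes about 0.03 N m to turn past a click; the loose box may twist a little with it
- strip_face (a point): Middle of the near face of the aluminium stop strip (150 mm wide in y, 42 high, 10 thick, 5 clear of the table, blue band in the middle), 22.5 mm above the table; moves with it. Its x axis points into the stop, the way to push; the box is square and central when its x axis and centre lie on this axis. The strip slides on pins before a fixed wooden ledge, 50 mm behind the untouched face
- strip_plate (a joint): How far the stop strip is pushed in along its x, in m: 0 untouched, 0.030 at its end stop. Its spring pushes back with 0.8 N per mm, so 10 N is about 0.0125
- vase: Blue ceramic vase, 92 mm across and 165 mm high, free standing, fragile; leave alone. Origin: middle of its underside
- tray_brown: Brown battery tray, 97 x 132 x 24 mm (x, y, z), the lower of the stack; leave alone. Origin: middle of its underside
- tray_orange: Orange battery tray, 85 x 120 x 24 mm, stacked on the brown one; leave alone. Origin: middle of its underside

How it is judged:
On the way, in this order (a step that is already met when the one before it is completed fails the run):
1. the dial clicks in at the green dot (value of joint selector between -0.42 and -0.18 rad), for 0.3 s.
2. the box is pressed against the stop with 6 to 14 N for 2 s, dial on green (all of step 1 and contact force between dryer and strip_plate between 6 and 14 N), for 2 s.
At the end, for the whole second after the job is handed in: The robot still presses the box on the stop strip with 6 to 14 N (strip 6 to 19 mm in): at rest, flat (under 6 mm up, tilt under 0.08 rad), +x face on the strip, square within 0.1 rad, within 12 mm of its middle, dial within 0.12 rad of green; vase and trays within 20 mm of their start (all of step 2 and value of joint strip_plate between 0.006 and 0.019 m and (contact force between dryer and the fingers above 2 N or contact force between dryer and the arm above 2 N) and angle between the x axis of dryer_center and the x axis of strip_face, either way round below 0.1 rad and y of dryer_center in the frame of strip_face between -0.012 and 0.012 m and x of dryer_center in the frame of strip_face between -0.055 and -0.045 m and height (world z) of dryer_center below 0.0285 m and angle between dryer_center's own z axis and vertical below 0.08 rad and linear speed of dryer below 0.01 m/s and distance of each of vase, tray_brown, tray_orange from where it was at the start of the episode below 0.02 m); the arm keeps its last pose, push and grip.
It fails at once if the box is shoved against the stop with more than 21 N (contact force between dryer and strip_plate above 21 N).
It fails at once if the vase is pushed or tipped (distance of vase from where it was at the start of the episode above 0.02 m or angle between vase's own z axis and vertical above 0.2 rad).
It fails at once if a battery tray is moved (distance of any of tray_brown, tray_orange from where it was at the start of the episode above 0.02 m).
It also fails if it takes over 72 s, if anything falls off the work surface, if the arm or the gripper's body presses on something with over 40 N, if the wrist force passes 120 N, or if a joint passes its speed limit or range.

## Robot

A 7-joint arm with a two-finger parallel gripper is mounted at the origin on the work surface. World frame = base frame: x ahead of the robot, y to its left, z up, the work surface at z = 0. Lengths are in m, angles in rad, forces in N, time in s.
With the tool pointing down it reaches from about 0.4 to 0.875 m from the base axis. Payload 19.3 kg.
Tool frame: the origin (TCP) lies midway between the tips of the shut fingers; the grasp point (between the pads) lies 19 mm behind it (bot.tcp_to_grasp is the distance from the TCP to the grasp point, in m); z points along the fingers, y is the direction in which the jaws open and shut (so a half turn about z gives the same grasp; the last joint's range is limited). The gripper opens to 85 mm and grips with 20 to 120 N. Pads are 22 mm wide; open, the fingers measure 114 mm over their backs; the gripper's body (76 mm by 85 mm) begins 54 mm behind the grasp point. The pads swing forward as they close: fully open they stand 13 mm farther back than shut.
Start: joints at [-0.07, 0.521, -0.036, 1.599, 0.021, 1.021, -0.113], TCP at [0.625, -0, 0.231] pointing down, gripper open.
Joint ranges: [-2.91, 2.91], [-0.3, 2.13], [-1.5, 1.42], [0.17, 2.43], [-1.26, 4.41], [0.16, 1.93], [-2.52, 2.52]. Speed limits (rad/s): [1.89, 1.89, 2.39, 2.39, 3.01, 3.01, 3.01].

## Interface

Orientations are given as [roll, pitch, yaw] about the fixed x, y, z axes, in that order (R = Rz(yaw) Ry(pitch) Rx(roll)).
In Python, from workcell import bot gives the robot as it stands. The module is installed in compiled form; this text tells all that it offers.
- The arm moves only by the tool drive_tool, never from a script. Its argument "series" is a list of rows, each a list of 5 numbers: the opening in per cent of the stroke, from 0 (shut) to 100 (fully open), then the shift along the world's x, y, z in m, then the turn about the world's z in rad. A call has 1 to 12 rows; each row shifts and turns the pose as measured when the row begins; what a row does not reach is not made up. A row lasts 1/10 s, in which the tool goes at most 50 mm and 8.59 degrees, less where a joint would pass 70% of its speed; a pose out of reach is approached as far as the arm can. A call with a gripper value outside its range is refused whole. The fingers move at their own pace and stop on an object; "newtons" is the grip in N (left out, the last holds). Time passes only in rows, so rows that do not move let the fingers close. It gives the time, the measured TCP pose, the force and the opening at its end, in the units of the state.
- bot.observe(): the state, without advancing time (a new reading comes with each control period).
- bot.grab_frame(name): name is "scene" or "side" or "wrist"; returns the picture (384x512x3 uint8, red, green, blue); there is no depth.
- bot.camera_info(name): a dict with "fx", "fy", "cx", "cy" (pixels), "k1" (the pictures are not rectified: a ray, as slopes to the right and down, at radius r is drawn at 1 + k1 r^2 times it, then the intrinsics apply), "cam_to_world" (4x4, takes a point from camera to world coordinates). Camera axes: x right, y down, z forward; pixel columns grow to the right and rows downward; lengths in m; the calibration is good to about 2 mm. A picture is of the moment at which its call begins: read the wrist's pose just before it. camera_info takes no time and is no camera call; for the wrist camera it gives the pose at the moment of the call.
- bot.job_done(): hands the job in, once; it reports no verdict.
Trained networks look in the newest picture that a camera, given by its name, has taken for a name from the list of things; names that differ only in an ending like _2 or _b are one class to them, and where a whole thing is asked for, a point or a joint stands for the part that bears it (a point fixed in the world has none). Each returns a list of dicts, best first, with "conf" (0 to 1); they miss things now and then, are a little off and sometimes report something else, mostly with a low value. They report only what shows in the picture. A call takes as long as a camera call.
- bot.masks_of(camera, target): "mask" (384x512 bool, what is visible of it) and "point" ([column, row] in pixels, amid what is visible of it).
The state is a dict: "clock": time; "qpos": joint angles; "qd": joint speeds; "joint_efforts": joint torques, N m; "position": TCP position; "tool_rot": TCP orientation; "force": force on the tool from outside, world axes, zero at the start; "moment": the same for the moment, N m; "grip_width": finger opening in m.
Only numpy, scipy, OpenCV 4.12 (cv2) and the standard library are available. Lean on these libraries where they do the work, as an engineer would, in place of code of your own. Each camera call takes 0.05 s, during which the arm holds its last target.

## Working session

There is one attempt and no reset: what is moved stays moved. The work goes in short steps, Python scripts to look and compute and a tool call to move; the robot and the scene stay as the last step left them, time stands still between calls to the robot, and variables do not carry over. Pictures are saved under pics/ and viewed, and the job is handed in when it is done.

Besides the shell and the picture viewer there is one more tool, called in YAML: its name, and indented under it one key for each argument. drive_tool: Moves the arm, as the interface text tells. Its arguments: {"type":"object","properties":{"series":{"type":"array","items":{"type":"array","items":{"type":"number"}}},"newtons":{"type":"number"}},"required":["series"]}

```bash
mkdir -p pics; ls; cat > h.py <<'E'
import numpy as np, cv2
from workcell import bot
def save(n,f,sc=1):
    im=bot.grab_frame(n); cv2.imwrite('pics/'+f,cv2.resize(im[:,:,::-1],None,fx=sc,fy=sc,interpolation=cv2.INTER_CUBIC)); return im
def ray(ci,uv):
    uv=np.atleast_2d(np.asarray(uv,float))
    d=np.stack([(uv[:,0]-ci['cx'])/ci['fx'],(uv[:,1]-ci['cy'])/ci['fy']],1)
    u=d.copy()
    for _ in range(30): u=d/(1+ci['k1']*(u**2).sum(1,keepdims=True))
    T=np.array(ci['cam_to_world'])
    D=np.c_[u,np.ones(len(u))]@T[:3,:3].T
    return T[:3,3],D
def onz(ci,uv,z):
    o,D=ray(ci,uv); t=(z-o[2])/D[:,2]; return o+D*t[:,None]
def proj(ci,P):
    T=np.array(ci['cam_to_world']); p=(np.atleast_2d(P)-T[:3,3])@T[:3,:3]
    u=p[:,:2]/p[:,2:]; u=u*(1+ci['k1']*(u**2).sum(1,keepdims=True))
    return u*[ci['fx'],ci['fy']]+[ci['cx'],ci['cy']]
E
python3 - <<'E'
from h import *
for c in ['scene','side','wrist']:
    save(c,f'{c}0.png',1.5 if c!='x' else 1)
    ci=bot.camera_info(c); print(c,ci['fx'],ci['k1'],np.round(ci['cam_to_world'],3).tolist())
print(bot.observe())
E
```

```text
pics
scene 496.6518645441888 -0.09882089883270682 [[0.738, 0.443, -0.509, 1.268], [0.674, -0.46, 0.578, -0.775], [0.022, -0.77, -0.638, 0.944], [0.0, 0.0, 0.0, 1.0]]
side 399.17035643325505 -0.09133152128231242 [[0.957, -0.15, 0.247, 0.273], [-0.289, -0.525, 0.801, -0.967], [0.009, -0.838, -0.546, 0.717], [0.0, 0.0, 0.0, 1.0]]
wrist 274.6799780673891 -0.062248398690382074 [[1.0, -0.0, -0.001, 0.625], [-0.0, -0.96, -0.279, 0.07], [-0.001, 0.279, -0.96, 0.373], [0.0, 0.0, 0.0, 1.0]]
{'clock': 0.15, 'qpos': array([-0.07017995,  0.52185665, -0.03634535,  1.5998142 ,  0.02116499,
        1.02111873, -0.11281828]), 'qd': array([-0.00042683, -0.0005349 ,  0.00055414, -0.00066243, -0.00126278,
       -0.00050466, -0.00151063]), 'joint_efforts': array([ 4.00798544e-04, -9.27376485e+01,  1.98035471e+00, -3.70049715e+01,
        1.79930578e-02,  6.46477114e-03, -1.41420460e-05]), 'position': array([ 6.24771453e-01, -1.98457963e-05,  2.30892995e-01]), 'tool_rot': array([-3.14077838e+00,  1.48490603e-05,  1.57074178e+00]), 'force': array([-0.26034967, -0.47879773,  0.04026288]), 'moment': array([-0.06720271, -0.02782695,  0.04742984]), 'grip_width': 0.08529157700848464}
```

View pics/scene0.png

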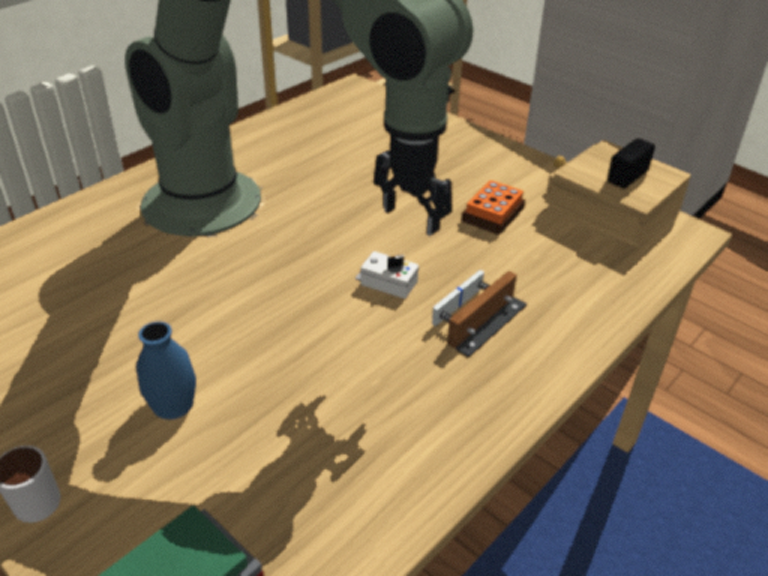

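View pics/side0.png

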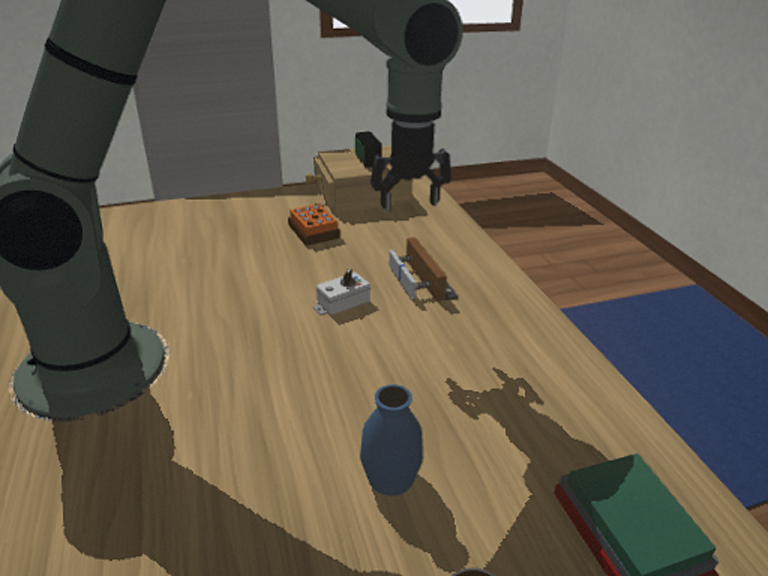

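View pics/wrist0.png

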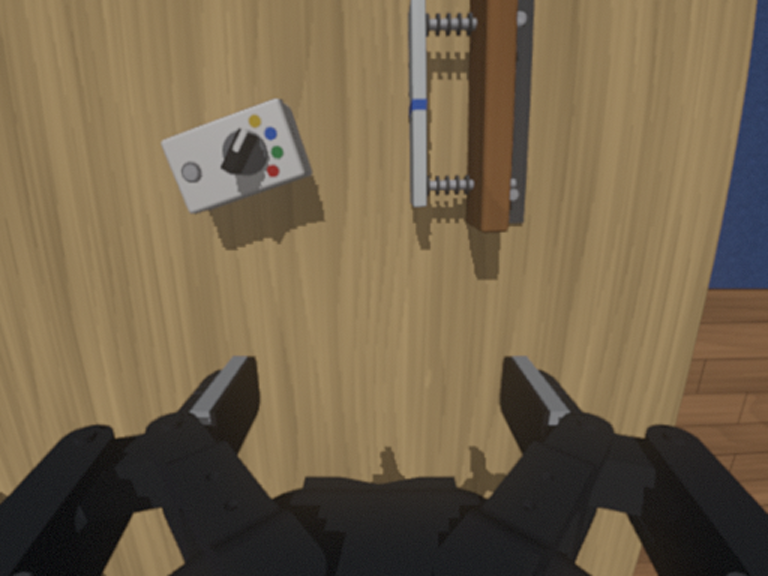

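The wrist view shows the box at about (235,155) in the enlarged picture, its +x end (the dots) to the right and a bit up, and the pointer near yellow. The stop's face is at about column 412, with its blue band at row 104. I'll zoom in and measure.

```bash
python3 - <<'E'
from h import *
im=bot.grab_frame('wrist'); ci=bot.camera_info('wrist'); np.save('w0.npy',im)
for t in ['dryer_center','selector','strip_face','dial_grip','tray_brown','vase']:
    cam='wrist' if t not in('vase','tray_brown') else 'scene'
    if cam=='scene': bot.grab_frame('scene')
    r=bot.masks_of(cam,t)
    for d in r[:2]:
        m=d['mask'].astype(np.uint8); print(t,round(d['conf'],2),np.round(d['point'],1),m.sum(),cv2.minAreaRect(np.argwhere(m)[:,::-1].astype(np.float32)))
        if t in('vase','tray_brown'): 
            z=0.03 if t=='vase' else .01
            print(onz(bot.camera_info('scene'),[d['point']],z))
c=im[50:160,90:220]; cv2.imwrite('pics/c0.png',cv2.resize(c[:,:,::-1],None,fx=5.5,fy=5.4,interpolation=cv2.INTER_CUBIC))
c=im[0:160,250:370]; cv2.imwrite('pics/c1.png',cv2.resize(c[:,:,::-1],None,fx=3.7,fy=3.7,interpolation=cv2.INTER_CUBIC))
E
```

```text
dryer_center 0.84 [158.6 103.6] 4896 ((157.55926513671875, 104.35577392578125), (56.49259567260742, 90.11229705810547), 69.829345703125)
selector 0.96 [160.7 102.1] 826 ((162.5, 101.0), (32.0, 29.0), 90.0)
selector 0.37 [159.9 104.7] 4770 ((157.88931274414062, 104.09490966796875), (55.88379669189453, 89.2591323852539), 70.42687225341797)
strip_face 0.64 [278.1  64.6] 2151 ((309.5, 68.0), (136.0, 75.0), 90.0)
dial_grip 0.65 [165.  102.5] 795 ((162.7623748779297, 101.37623596191406), (29.652109146118164, 31.24416732788086), 5.710592269897461)
tray_brown 0.75 [324.5 150.5] 294 ((329.28466796875, 146.97386169433594), (19.099699020385742, 41.512081146240234), 79.5625228881836)
[[0.53713859 0.36759005 0.01      ]]
vase 0.65 [108.8 248.8] 2041 ((110.0, 246.5), (67.0, 40.0), 90.0)
[[ 0.41965491 -0.38451432  0.03      ]]
```

View pics/c0.png

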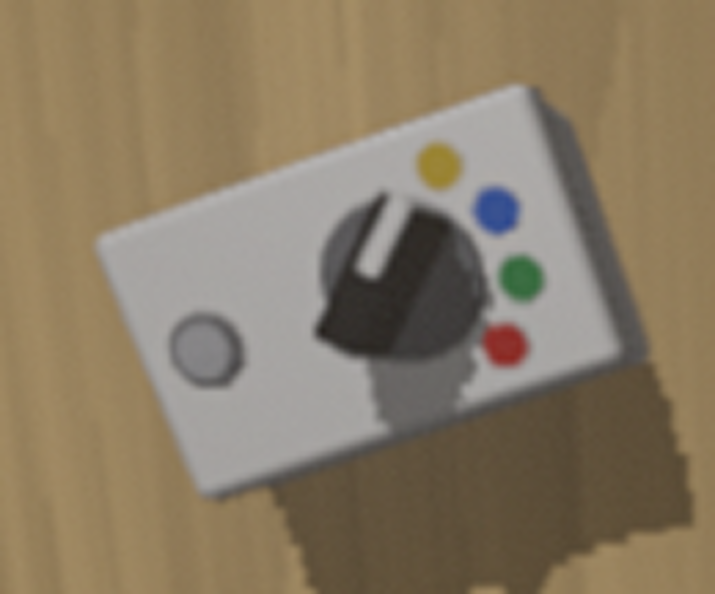

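View pics/c1.png

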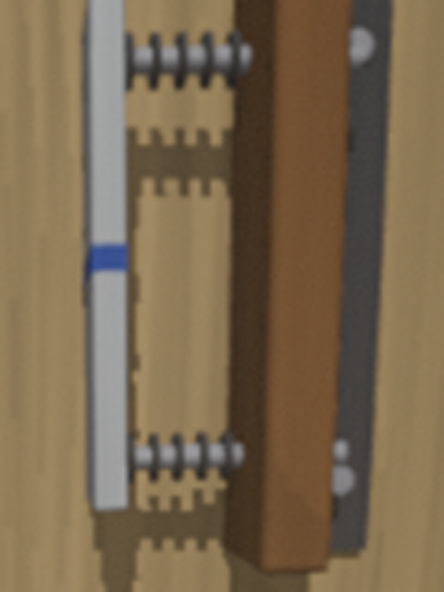

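```bash
python3 - <<'E'
from h import *
ci=bot.camera_info('wrist')
f=lambda L,s,o:np.array([[(x+.5)/s[0]-.5+o[0],(y+.5)/s[1]-.5+o[1]] for x,y in L])
s0,o0=(5.5,5.4),(90,50); s1,o1=(3.7,3.7),(250,0)
P=onz(ci,f([(98,240),(525,85),(620,352),(210,495)],s0,o0),.045); print(P.round(4)); c=P.mean(0)
v=(P[1]-P[0]+P[2]-P[3]); yaw=np.arctan2(v[1],v[0]); print('c',c,'yaw',yaw,np.linalg.norm(v)/2,np.linalg.norm(P[0]-P[3]),np.linalg.norm(P[1]-P[2]))
R=np.array([[np.cos(yaw),-np.sin(yaw)],[np.sin(yaw),np.cos(yaw)]])
print('dial from box',c[:2]+R@[.012,0])
Q=onz(ci,f([(388,192),(450,225),(395,357),(318,330)],s0,o0),.07); print(Q.round(4),Q.mean(0))
v=Q[0]-Q[3]+Q[1]-Q[2]; print('bar yaw',np.arctan2(v[1],v[0]),'sel',np.arctan2(v[1],v[0])-yaw, np.linalg.norm(v)/2)
L=onz(ci,f([(372,275),(400,195)],s0,o0),.07);v=L[1]-L[0];print('line',np.arctan2(v[1],v[0])-yaw)
D=onz(ci,f([(438,166),(497,210),(522,278),(506,346)],s0,o0),.045); dc=c[:2]+R@[.012,0]
for d in D: print('dot',np.arctan2(*(d[:2]-dc)[::-1])-yaw,np.linalg.norm(d[:2]-dc))
S=onz(ci,f([(90,20),(92,508),(89,246),(89,270)],s1,o1),.047);print(S.round(4)); v=S[0]-S[1]; print('strip x-axis yaw',np.arctan2(v[1],v[0])-np.pi/2, 'blue',S[2:].mean(0))
S=onz(ci,f([(127,246),(127,268),(127,508)],s1,o1),.047);print('back edge',S)
E
```

```text
[[0.4572 0.0923 0.045 ]
 [0.5498 0.1214 0.045 ]
 [0.5668 0.0674 0.045 ]
 [0.4754 0.0377 0.045 ]]
c [0.51229071 0.07969537 0.045     ] yaw 0.3097504907575788 0.09661793902885181 0.05752784720489391 0.05657940523844665
dial from box [0.52371962 0.08335322]
[[0.5281 0.0983 0.07  ]
 [0.5396 0.092  0.07  ]
 [0.5269 0.0671 0.07  ]
 [0.5121 0.0725 0.07  ]] [0.52668286 0.08246706 0.07      ]
bar yaw 1.0578105464198737 sel 0.7480600556622949 0.029156193853480932
line 0.8418946668070282
dot 0.9518688549988907 0.02348481137088963
dot 0.3082349142764989 0.023126356991856934
dot -0.3289259878527091 0.023253377399521477
dot -0.9600182507376291 0.023879388307518883
[[0.6478 0.1813 0.047 ]
 [0.6508 0.0421 0.047 ]
 [0.6484 0.1197 0.047 ]
 [0.6486 0.1129 0.047 ]]
strip x-axis yaw 0.021261201315690315 blue [0.64849704 0.1163456  0.047     ]
back edge [[0.65981061 0.11979773 0.047     ]
 [0.659964   0.11357162 0.047     ]
 [0.6618781  0.04208976 0.047     ]]
```

The box is at about (0.512, 0.080) with yaw 0.31, and the dial is at about (0.525, 0.083) near yellow. The stop face is at about (0.6485, 0.116) with yaw around 0.02. Next I'll move above the dial with the jaws across the bar.

drive_tool:
  series:
    - [50,-0.033,0.028,-0.02,-0.14]
    - [50,-0.033,0.028,-0.02,-0.14]
    - [50,-0.033,0.027,-0.02,-0.14]
    - [50,0,0,0,0]
  newtons: 30

```text
clock: 1.0
position: [0.5226, 0.0839, 0.1695]
tool_rot: [3.14, 0.001, 1.131]
force: [0.5, -0.1, 0.3]
grip_width: 0.0425
```

```bash
python3 - <<'E'
from h import *
s=bot.observe(); print(s['position'],s['tool_rot'],s['force'],s['grip_width'])
save('wrist','w1.png',1.5)
E
```

```text
[0.52264737 0.08394177 0.16954724] [3.13973815e+00 7.47074601e-04 1.13087683e+00] [ 0.51687292 -0.08678026  0.299694  ] 0.04247021616512164
```

View pics/w1.png

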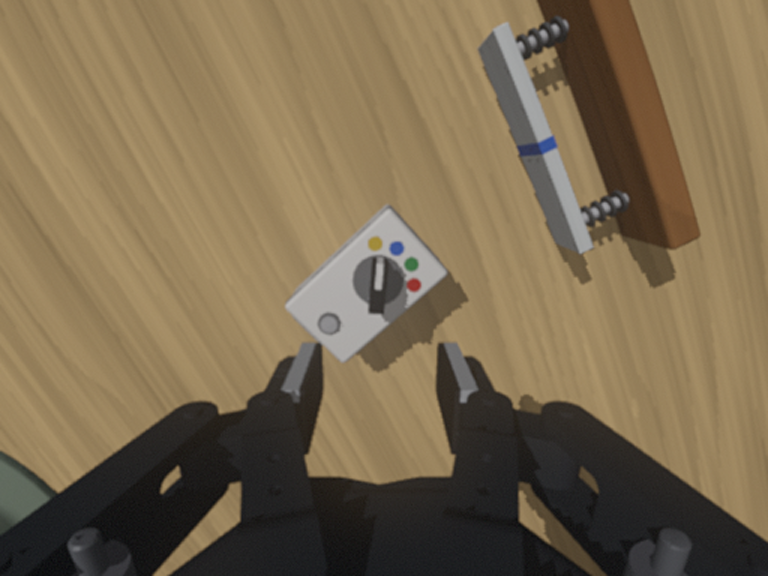

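The bar appears almost vertical at (378,285), so the jaws are aligned across it, with the pointer at the yellow dot. All of the strip is visible, with its blue band at (537,147). I'll measure again from here.

```bash
python3 - <<'E'
from h import *
ci=bot.camera_info('wrist')
f=lambda L:(np.array(L)+.5)/1.5-.5
P=onz(ci,f([(285,305),(388,205),(449,271),(342,362)]),.045); c=P.mean(0); v=(P[1]-P[0]+P[2]-P[3]); yaw=np.arctan2(v[1],v[0])
print('box',c,yaw,np.linalg.norm(v)/2); R=np.array([[np.cos(yaw),-np.sin(yaw)],[np.sin(yaw),np.cos(yaw)]]);print('dial',c[:2]+R@[.012,0])
Q=onz(ci,f([(373,258),(387,258),(383,312),(370,312)]),.07); v=Q[0]-Q[3]+Q[1]-Q[2];print('bar',Q.mean(0),np.arctan2(v[1],v[0]))
S=onz(ci,f([(500,24),(580,253),(529,148)]),.047);print(S);v=S[0]-S[1];print(np.arctan2(v[1],v[0])-np.pi/2,np.linalg.norm(v))
print('tcp at bar', proj(ci,[[0.5226,.0839,.07]])*1.5)
E
```

```text
box [0.51423927 0.07901446 0.045     ] 0.314935164156836 0.09844359985862822
dial [0.52564906 0.08273152]
bar [0.52613184 0.08318817 0.07      ] 1.0711552788103724
[[0.65498943 0.19089643 0.047     ]
 [0.65500355 0.04061852 0.047     ]
 [0.64596792 0.11804751 0.047     ]]
9.3984922220125e-05 0.15027791409693997
tcp at bar [[372.26111159 286.59741985]]
```

drive_tool:
  series:
    - [45,0.003,-0.0005,-0.04,0]
    - [40,0,0,-0.04,0]
    - [40,0,0,-0.025,0]
    - [40,0,0,-0.008,0]
    - [40,0,0,0,0]

```text
clock: 1.55
position: [0.5332, 0.0807, 0.0573]
tool_rot: [3.13, -0.005, 1.139]
force: [-1.4, 0.5, -0.2]
grip_width: 0.0344
```

```bash
python3 - <<'E'
from h import *
s=bot.observe(); print(s['position'],s['tool_rot'],s['force'],s['grip_width'])
save('wrist','w2.png',1.5)
E
```

```text
[0.53316395 0.08065985 0.05729272] [ 3.13023547 -0.00460581  1.13865571] [-1.40957237  0.54701867 -0.20124473] 0.034416249178078305
```

View pics/w2.png

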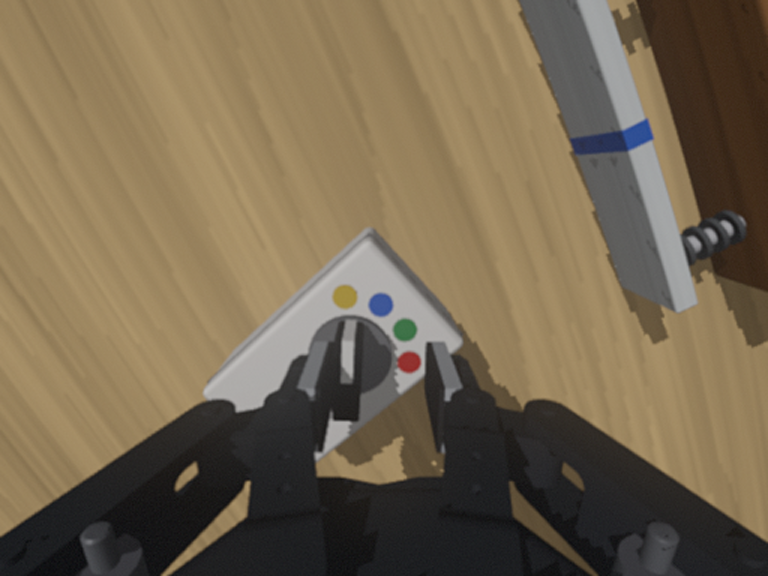

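The descent drifted about 7 mm in +x, so the bar at (348,355) sits nearer the left finger. I'll correct that before closing.

drive_tool:
  series:
    - [40,-0.007,0.0025,-0.002,-0.01]
    - [40,0,0,-0.001,0]

```text
clock: 1.8
position: [0.5274, 0.0832, 0.0571]
tool_rot: [3.127, -0.007, 1.127]
force: [-0.3, 0.1, 0.6]
grip_width: 0.0341
```

```bash
python3 - <<'E'
from h import *
s=bot.observe(); print(s['position'],s['tool_rot'],s['force'],s['moment'],s['grip_width'])
save('wrist','w3.png',1.5)
E
```

```text
[0.52743281 0.08322974 0.05709374] [ 3.12704252 -0.0071508   1.12723194] [-0.34355341  0.12602872  0.58076656] [ 0.00673431  0.04636278 -0.02906669] 0.03409270469395338
```

View pics/w3.png

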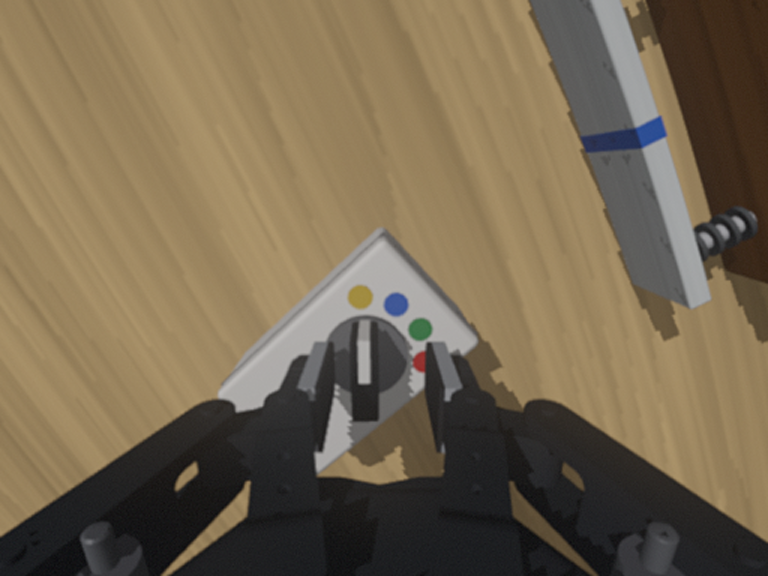

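drive_tool:
  series:
    - [40,-0.004,0.002,-0.004,0]
    - [15,0,0,-0.002,0]
    - [5,0,0,0,0]
    - [5,0,0,0,0]
    - [5,0,0,0,0]

```text
clock: 2.35
position: [0.5246, 0.0856, 0.0523]
tool_rot: [3.124, -0.009, 1.128]
force: [0.5, 0.7, -1.2]
grip_width: 0.0092
```

```bash
python3 - <<'E'
from h import *
s=bot.observe(); print(s['position'],s['tool_rot'],s['force'],s['moment'],s['grip_width'])
save('wrist','w4.png',1.5)
E
```

```text
[0.52463606 0.08555686 0.05226841] [ 3.12425181 -0.00905044  1.12811528] [ 0.52838557  0.69231392 -1.22081828] [ 0.07104885  0.11885935 -0.03023683] 0.009195825248035886
```

View pics/w4.png

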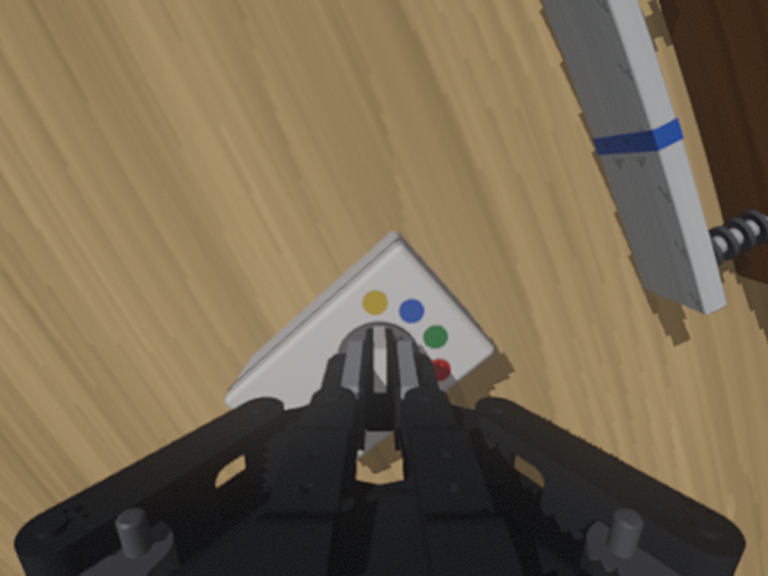

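The bar is gripped (9.2 mm). I'll turn it clockwise about 1.12 rad towards green.

drive_tool:
  series:
    - [5,0,0,0,-0.14]
    - [5,0,0,0,-0.14]
    - [5,0,0,0,-0.14]
    - [5,0,0,0,-0.14]
    - [5,0,0,0,-0.14]
    - [5,0,0,0,-0.14]
    - [5,0,0,0,-0.12]
    - [5,0,0,0,0]

```text
clock: 3.2
position: [0.5258, 0.0837, 0.0525]
tool_rot: [3.122, -0.011, 0.128]
force: [0.7, -0.8, 0.0]
grip_width: 0.0087
```

```bash
python3 - <<'E'
from h import *
s=bot.observe(); print(s['position'],s['tool_rot'],s['force'],s['moment'],s['grip_width'])
save('wrist','w5.png',1.5)
E
```

```text
[0.52583615 0.08368467 0.05249824] [ 3.12198288 -0.01069115  0.12831668] [ 0.70308784 -0.83223719  0.0128805 ] [-1.86918376e-01 -1.78875539e-02 -1.82990644e-04] 0.008658463569194747
```

View pics/w5.png

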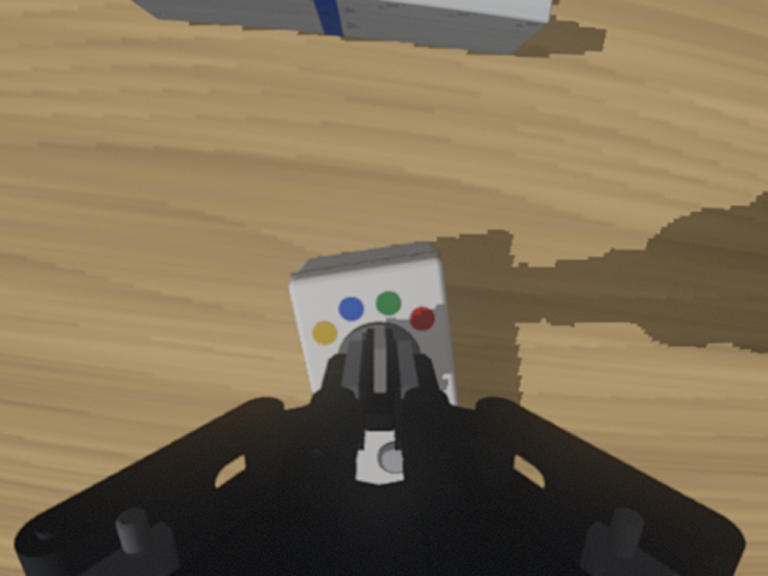

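```bash
python3 - <<'E'
from h import *
ci=bot.camera_info('wrist')
f=lambda L:(np.array(L)+.5)/1.5-.5
P=onz(ci,f([(291,282),(442,255),(457,400)]),.045);print(P);v=P[0]-P[1];yaw=np.arctan2(v[1],v[0])-np.pi/2;print('yaw',yaw)
D=onz(ci,f([(325,333),(351,308),(388,302),(422,318)]),.045);print(D)
dc=np.array([.5258,.0837])
for d in D: print(np.arctan2(*(d[:2]-dc)[::-1]))
E
```

```text
[[0.55153485 0.11926278 0.045     ]
 [0.56901057 0.06444446 0.045     ]
 [0.509684   0.04759665 0.045     ]]
yaw 0.3086080944115741
[[0.53265557 0.1045722  0.045     ]
 [0.54414401 0.09566322 0.045     ]
 [0.54832024 0.08189948 0.045     ]
 [0.54352997 0.06790371 0.045     ]]
1.253443107818898
0.5778917041531266
-0.07978143549397913
-0.72778550290883
```

The box stayed at yaw 0.31, so the dial reads about -0.18. I'll turn a little further, then release.

drive_tool:
  series:
    - [5,0,0,0,-0.11]
    - [5,0,0,0,-0.02]
    - [5,0,0,0,0]
    - [35,0,0,0,0]
    - [35,0,0,0,0]
    - [35,0,0,0.02,0]
    - [60,0,0,0.045,0]
    - [100,0,0,0.045,0]
    - [100,-0.01,0,0.02,0]
    - [100,0,0,0,0]

```text
clock: 4.25
position: [0.5147, 0.0832, 0.1865]
tool_rot: [3.122, -0.009, 0.026]
force: [1.2, 0.4, 0.3]
grip_width: 0.0846
```

```bash
python3 - <<'E'
from h import *
s=bot.observe(); print(s['position'],s['tool_rot'],s['force'],s['moment'],s['grip_width'])
save('wrist','w6.png',1.5)
save('scene','s6.png',1.5)
E
```

```text
[0.51470789 0.08321745 0.18651289] [ 3.12222455 -0.00878286  0.02608816] [1.19242629 0.39255216 0.280963  ] [-0.00977264 -0.01691445 -0.00817835] 0.08455655524326475
```

View pics/w6.png

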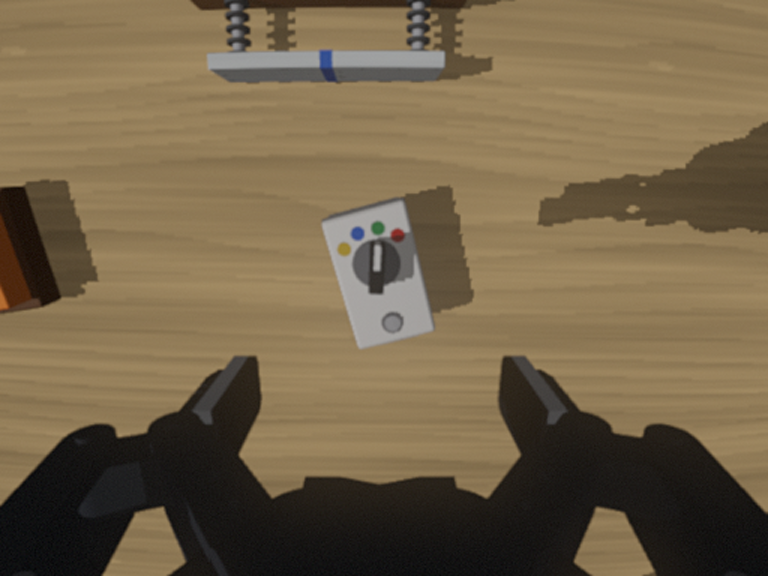

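The pointer at (377,258) now points at the green dot (378,228). The box and the whole strip, with ends at (208,60) and (444,55), are in view. I'll measure both accurately.

```bash
python3 - <<'E'
from h import *
im=bot.grab_frame('wrist'); ci=bot.camera_info('wrist')
a=im[125:240,205:300]; cv2.imwrite('pics/d0.png',cv2.resize(a[:,:,::-1],None,fx=5,fy=5,interpolation=cv2.INTER_CUBIC))
b=im[20:70,130:305]; cv2.imwrite('pics/d1.png',cv2.resize(b[:,:,::-1],None,fx=4.5,fy=4.5,interpolation=cv2.INTER_CUBIC))
E
```

```text
(no output)
```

View pics/d0.png

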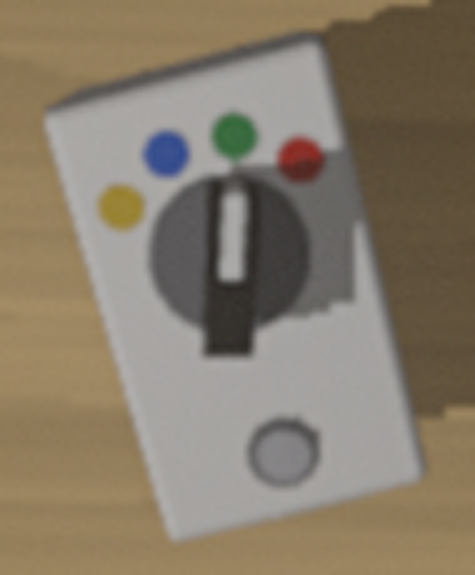

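View pics/d1.png

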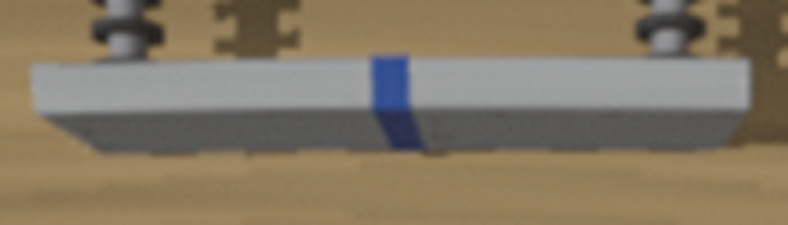

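```bash
python3 - <<'E'
from h import *
ci=bot.camera_info('wrist')
f=lambda L,s,o:(np.array(L)+.5)/s-.5+np.array(o)
P=onz(ci,f([(172,542),(43,110),(322,38),(425,472)],5,(205,125)),.045);c=P.mean(0);v=P[1]-P[0]+P[2]-P[3];w=P[1]-P[2]+P[0]-P[3]
yaw=np.arctan2(v[1],v[0]);print('box',c,yaw,np.arctan2(w[1],w[0])-np.pi/2,np.linalg.norm(v)/2,np.linalg.norm(w)/2)
Q=onz(ci,f([(204,355),(252,355),(258,178),(211,176)],5,(205,125)),.07);v=Q[3]-Q[0]+Q[2]-Q[1];print('bar',Q.mean(0),'sel',np.arctan2(v[1],v[0])-yaw)
S=onz(ci,f([(33,113),(750,108),(390,111)],4.5,(130,20)),.047);print(S);v=S[0]-S[1];print('strip yaw',np.arctan2(v[1],v[0])-np.pi/2,np.linalg.norm(v),S[:2].mean(0))
S=onz(ci,f([(33,65),(750,58)],4.5,(130,20)),.047);v=S[0]-S[1];print('back yaw',np.arctan2(v[1],v[0])-np.pi/2,S.mean(0))
S=onz(ci,f([(100,153),(722,150)],4.5,(130,20)),.005);v=S[0]-S[1];print('bot yaw',np.arctan2(v[1],v[0])-np.pi/2,S.mean(0),np.linalg.norm(v))
E
```

```text
box [0.51304771 0.07845795 0.045     ] 0.2791203571392079 0.28944811575409335 0.09767671081655191 0.05822282593509177
bar [0.52582169 0.08149273 0.07      ] sel -0.29156144930582895
[[0.64648009 0.19044622 0.047     ]
 [0.65056445 0.04156145 0.047     ]
 [0.64768587 0.11616927 0.047     ]]
strip yaw 0.027426149600316974 0.14894078575540998 [0.64852227 0.11600384 0.047     ]
back yaw 0.030000761701760137 [0.65799559 0.11601299 0.047     ]
bot yaw 0.02647243446870795 [0.64882393 0.11566666 0.005     ] 0.14935965623034916
```

The dial reads about -0.29, which is green. The box is at (0.513, 0.0785) with yaw 0.285, and the stop face is at (0.6485, 0.116) with yaw 0.027. I'll align the gripper and come down around the box.

drive_tool:
  series:
    - [100,-0.001,-0.002,-0.03,0.13]
    - [100,-0.001,-0.002,-0.03,0.13]
    - [100,0,0,-0.03,0]
    - [100,0,0,0,0]
  newtons: 40

```text
clock: 4.8
position: [0.5112, 0.079, 0.0867]
tool_rot: [3.122, -0.001, 0.298]
force: [-0.0, -0.3, 1.3]
grip_width: 0.0854
```

```bash
python3 - <<'E'
from h import *
s=bot.observe(); print(s['position'],s['tool_rot'],s['force'],s['moment'],s['grip_width'])
save('wrist','w7.png',1.5)
E
```

```text
[0.51124209 0.07897631 0.08671163] [ 3.12168371e+00 -1.24834616e-03  2.98256726e-01] [-0.03202622 -0.31212042  1.33788879] [-0.00685256  0.00753396 -0.03930973] 0.08540265614783722
```

View pics/w7.png

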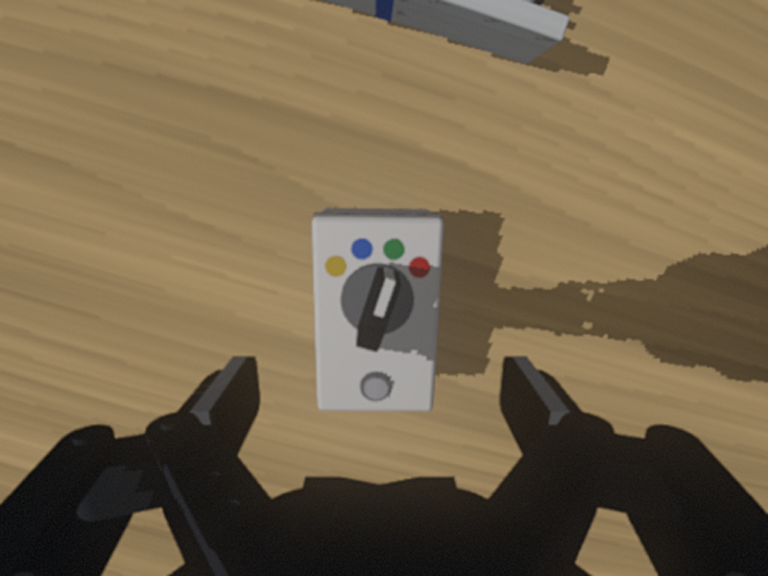

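The gripper is aligned and centred on the box. I'll descend in gentle steps.

drive_tool:
  series:
    - [100,0.001,0,-0.03,-0.01]
    - [100,0.001,0,-0.022,0]
    - [100,0,0,-0.014,0]
    - [100,0,0,-0.006,0]

```text
clock: 5.25
position: [0.517, 0.0791, 0.0179]
tool_rot: [3.121, -0.007, 0.286]
force: [-0.5, -0.1, 0.7]
grip_width: 0.0857
```

```bash
python3 - <<'E'
from h import *
s=bot.observe(); print(s['position'],s['tool_rot'],s['force'],s['moment'],s['grip_width'])
save('wrist','w8.png',1.5)
E
```

```text
[0.51700502 0.07909613 0.01788242] [ 3.12090181 -0.00718012  0.28571747] [-0.52256372 -0.13650947  0.6972616 ] [0.00962132 0.0271498  0.01246971] 0.08567727750607097
```

View pics/w8.png

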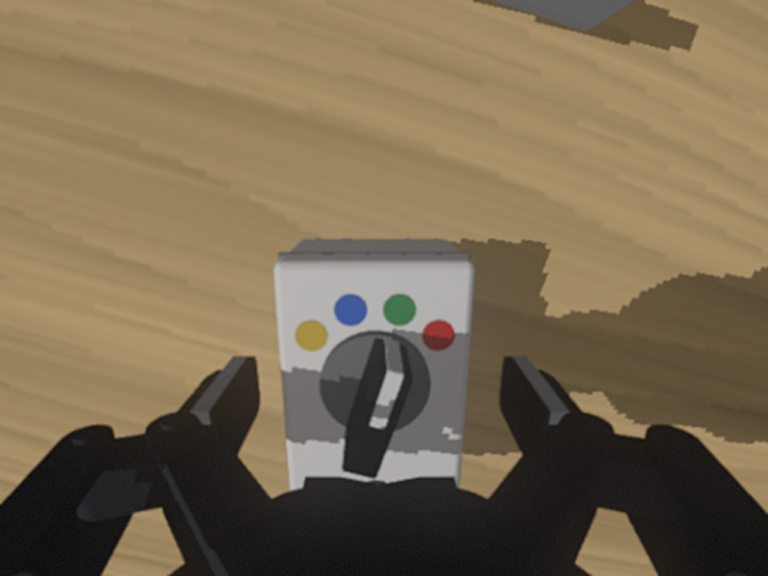

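drive_tool:
  series:
    - [100,-0.004,-0.001,-0.006,0]
    - [100,0,0,-0.004,0]
    - [60,0,0,0,0]
    - [50,0,0,0,0]
    - [50,0,0,0,0]
    - [50,0,0,0,0]
  newtons: 40

```text
clock: 5.9
position: [0.5137, 0.0785, 0.0097]
tool_rot: [3.121, -0.01, 0.286]
force: [-0.1, 0.2, -5.9]
grip_width: 0.0591
```

```bash
python3 - <<'E'
from h import *
s=bot.observe(); print(s['position'],s['tool_rot'],s['force'],s['moment'],s['grip_width'])
save('wrist','w9.png',1.5)
E
```

```text
[0.51372464 0.07845726 0.00973958] [ 3.12107159 -0.00989969  0.28578136] [-0.13566308  0.20938968 -5.88018117] [0.0989124 0.0726994 0.0008546] 0.05914941999269874
```

View pics/w9.png

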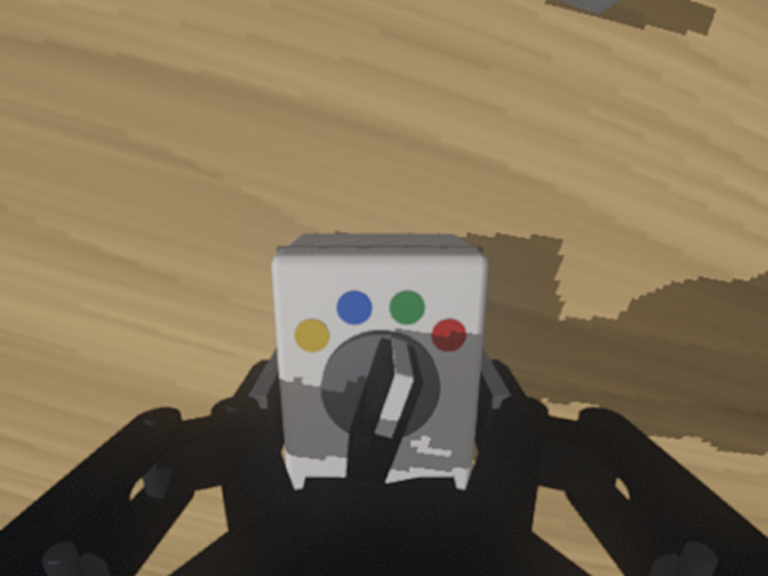

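The box is held (59 mm). Next: slide it to about 10 mm short of the stop, squaring it on the way.

drive_tool:
  series:
    - [50,0.012,0.006,0,-0.05]
    - [50,0.015,0.007,0,-0.06]
    - [50,0.015,0.007,0,-0.06]
    - [50,0.015,0.007,0,-0.06]
    - [50,0.01,0.005,0,-0.02]
    - [50,0.004,0.002,0,0]
    - [50,0,0,0,0]
    - [50,0,0,0,0]

```text
clock: 6.75
position: [0.5852, 0.1131, 0.0096]
tool_rot: [3.121, -0.006, 0.027]
force: [0.6, -0.2, -3.2]
grip_width: 0.0597
```

```bash
python3 - <<'E'
from h import *
s=bot.observe(); print(s['position'],s['tool_rot'],s['force'],s['moment'],s['grip_width'])
save('wrist','w10.png',1.5)
save('scene','s10.png',1.5); save('side','i10.png',1.5)
E
```

```text
[0.58521608 0.11308197 0.00958029] [ 3.12085364 -0.00648916  0.02701459] [ 0.64358887 -0.1672211  -3.2261727 ] [ 0.13212297 -0.29519741 -0.05150713] 0.05966354986153588
```

View pics/w10.png

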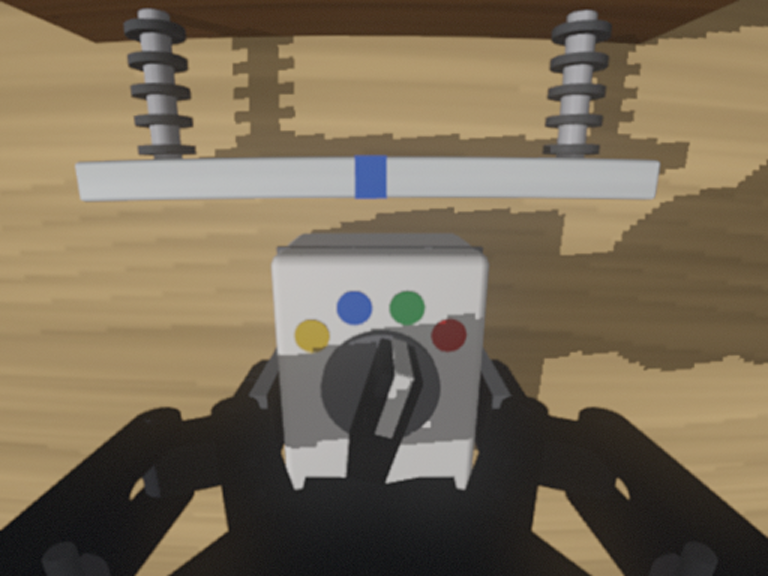

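View pics/s10.png

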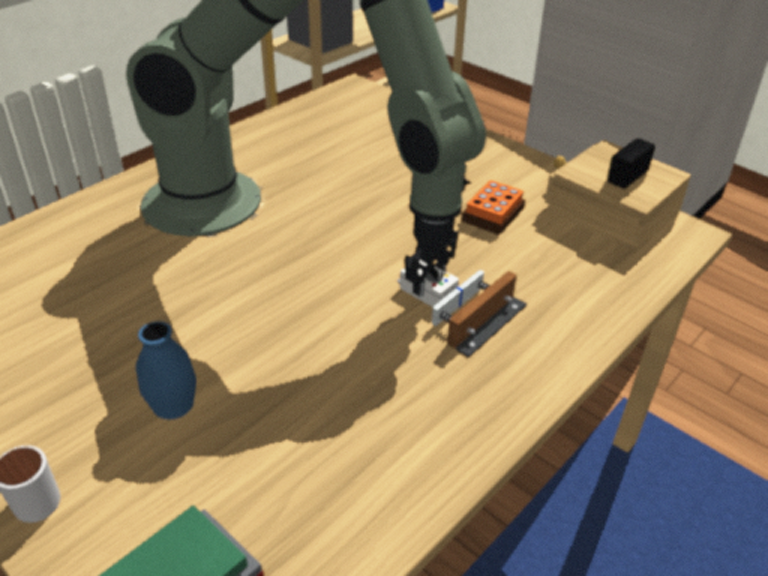

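The box is square in front of the strip, with the blue band at (370,178) and the box's middle at column 380. I'll measure the lateral offset and the gap.

```bash
python3 - <<'E'
from h import *
ci=bot.camera_info('wrist')
f=lambda L:(np.array(L)+.5)/1.5-.5
S=onz(ci,f([(80,199),(658,197),(371,198)]),.047);print(S);v=S[0]-S[1];sy=np.arctan2(v[1],v[0])-np.pi/2;print('strip yaw',sy,S[:2].mean(0))
P=onz(ci,f([(274,259),(487,258),(297,489),(465,489)]),.045);print(P);w=P[0]-P[1];print('box yaw',np.arctan2(w[1],w[0])-np.pi/2,np.linalg.norm(w))
m=P[:2].mean(0); F=S[:2].mean(0); d=m-F; c,s=np.cos(sy),np.sin(sy); print('in strip frame',d[0]*c+d[1]*s,-d[0]*s+d[1]*c)
Q=onz(ci,f([(386,338),(410,350)]),.07);print(Q)
D=onz(ci,f([(407,307)]),.045);print(D)
E
```

```text
[[0.64761905 0.19069633 0.047     ]
 [0.65174885 0.04133149 0.047     ]
 [0.64891142 0.11629635 0.047     ]]
strip yaw 0.027642071567204773 [0.64968395 0.11601391 0.047     ]
[[0.63238785 0.14163853 0.045     ]
 [0.63389735 0.08494409 0.045     ]
 [0.55788748 0.13804552 0.045     ]
 [0.55825086 0.08417091 0.045     ]]
box yaw 0.02661880203174216 0.056714533011417385
in strip frame -0.016610280438342923 -0.0022643738558975803
[[0.62088467 0.11252581 0.07      ]
 [0.61816042 0.10722051 0.07      ]]
[[0.61971123 0.10580372 0.045     ]]
```

drive_tool:
  series:
    - [50,0.005,0.001,0,0]
    - [50,0.005,0.001,0,0]
    - [50,0.003,0.0005,0,0]
    - [50,0.001,0,0,0]
    - [50,0,0,0,0]

```text
clock: 7.4
position: [0.598, 0.1151, 0.0096]
tool_rot: [3.121, -0.003, 0.027]
force: [-2.6, 0.9, 1.4]
grip_width: 0.0593
```

```bash
python3 - <<'E'
from h import *
s=bot.observe(); print(s['position'],s['tool_rot'],s['force'],s['moment'],s['grip_width'])
save('wrist','w11.png',1.5)
E
```

```text
[0.59802367 0.11507448 0.00957987] [ 3.12103432e+00 -2.66632632e-03  2.65622674e-02] [-2.60808186  0.86071283  1.416796  ] [0.07783947 0.3144097  0.06365245] 0.05929469892435618
```

View pics/w11.png

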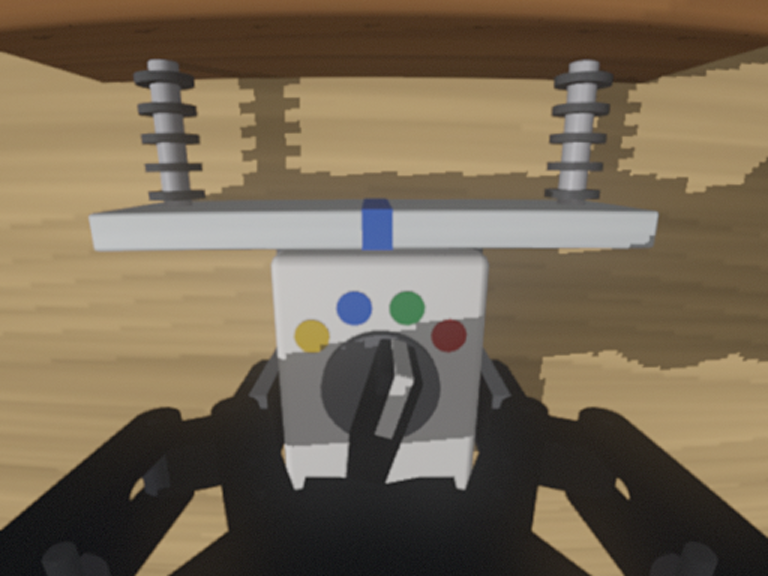

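The box is at the strip, with the blue band at column 377 against a box middle of 380. I'll press in gradually.

drive_tool:
  series:
    - [50,0.002,0,0,0]
    - [50,0.002,0,0,0]
    - [50,0.002,0,0,0]
    - [50,0,0,0,0]
    - [50,0,0,0,0]

```text
clock: 7.95
position: [0.6033, 0.1151, 0.0096]
tool_rot: [3.121, -0.0, 0.027]
force: [-4.8, 0.3, 1.1]
grip_width: 0.0594
```

```bash
python3 - <<'E'
from h import *
s=bot.observe(); print(s['position'],s['tool_rot'],s['force'],s['moment'],s['grip_width'])
ci=bot.camera_info('wrist')
save('wrist','w12.png',1.5)
E
```

```text
[0.60332132 0.11509846 0.00956929] [ 3.12116377e+00 -4.10094878e-04  2.68985168e-02] [-4.8229331   0.25695933  1.07176634] [0.15494951 0.62660872 0.09658762] 0.05940758310566007
```

View pics/w12.png

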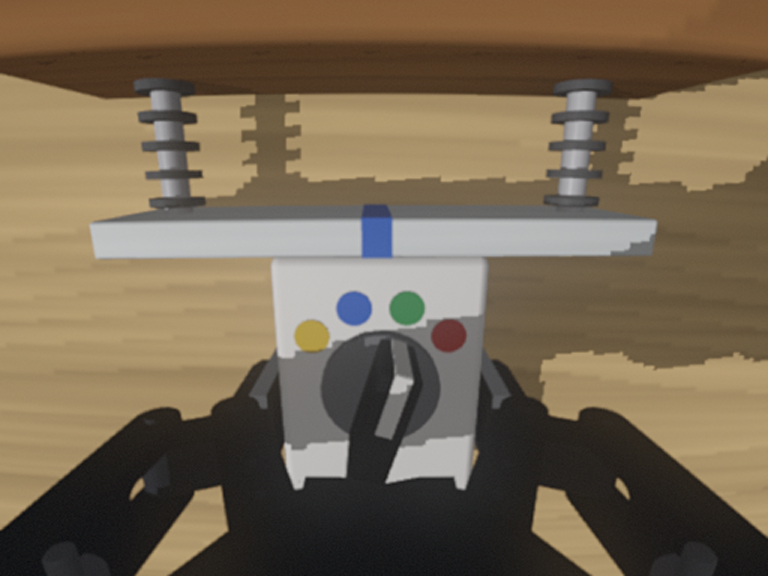

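drive_tool:
  series:
    - [50,0.002,0,0,0]
    - [50,0.002,0,0,0]
    - [50,0.002,0,0,0]
    - [50,0.002,0,0,0]
    - [50,0,0,0,0]
    - [50,0,0,0,0]

```text
clock: 8.6
position: [0.6067, 0.1151, 0.0097]
tool_rot: [3.122, 0.01, 0.027]
force: [-5.2, 0.1, 0.7]
grip_width: 0.0596
```

```bash
python3 - <<'E'
from h import *
s=bot.observe(); print(s['position'],s['tool_rot'],s['force'],s['moment'],s['grip_width'])
np.savez('w13',im=save('wrist','w13.png',1.5))
E
```

```text
[0.6066658  0.11505353 0.00969968] [3.12187347 0.00982427 0.02690495] [-5.23287162  0.07695881  0.66222203] [ 0.18174248  0.44219611 -0.0445932 ] 0.05955745212218716
```

View pics/w13.png

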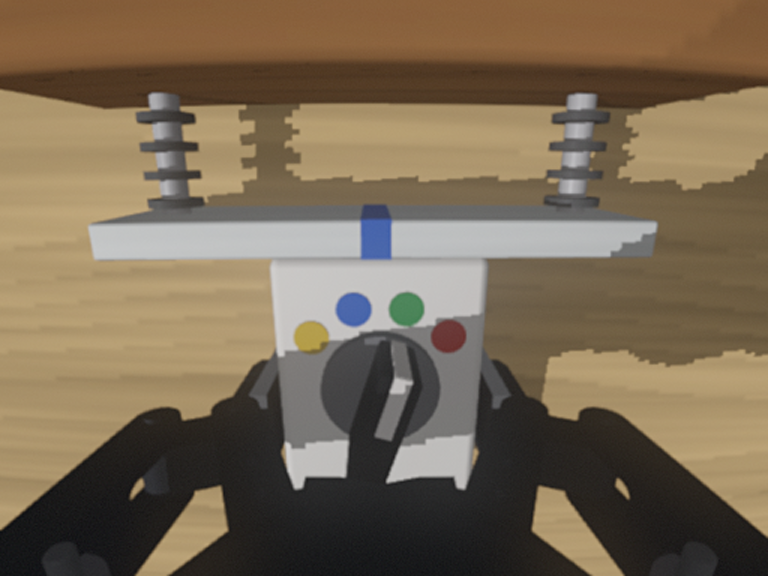

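drive_tool:
  series:
    - [50,0.003,0,0,0]
    - [50,0.003,0,0,0]
    - [50,0.003,0,0,0]
    - [50,0.001,0,0,0]
    - [50,0.001,0,0,0]
    - [50,0.001,0,0,0]

```text
clock: 9.25
position: [0.6102, 0.1151, 0.0095]
tool_rot: [3.123, 0.028, 0.026]
force: [-10.3, 2.3, 7.5]
grip_width: 0.0594
```

```bash
python3 - <<'E'
from h import *
s=bot.observe(); print(s['position'],s['tool_rot'],s['force'],s['moment'],s['grip_width'])
save('wrist','w14.png',1.5); save('side','i14.png',1.5)
E
```

```text
[0.61018734 0.11506197 0.00951775] [3.12316086 0.02816453 0.02646414] [-10.3309467    2.32296755   7.46364971] [ 0.77156388  1.86846534 -0.00872701] 0.05941882660628808
```

View pics/w14.png

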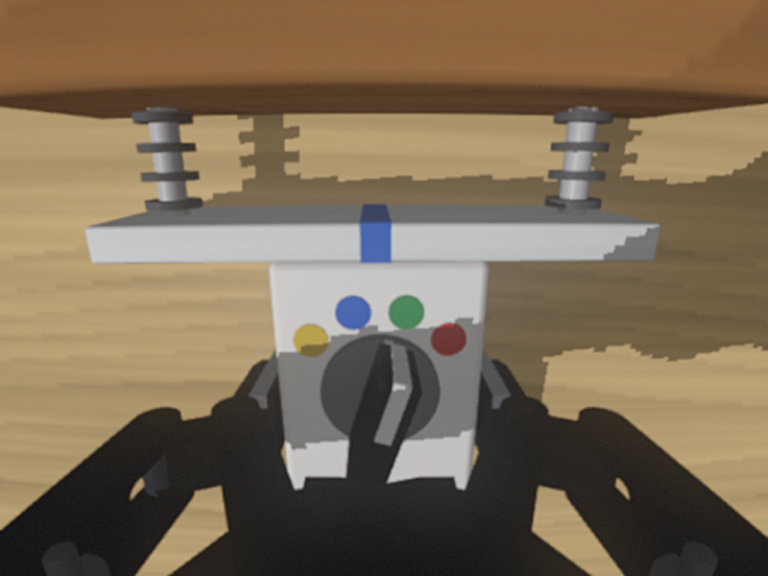

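```bash
python3 - <<'E'
from h import *
s=bot.observe(); print(s['position'],s['tool_rot'][1],s['force'])
ci=bot.camera_info('wrist')
f=lambda L:(np.array(L)+.5)/1.5-.5
S=onz(ci,f([(91,262),(657,258)]),.047);v=S[0]-S[1];print('strip',S.mean(0),np.arctan2(v[1],v[0])-np.pi/2)
P=onz(ci,f([(272,264),(486,264)]),.045);v=P[0]-P[1];print('box',P.mean(0),np.arctan2(v[1],v[0])-np.pi/2)
ci=bot.camera_info('side')
x0=.0
F0=np.array([.6488,.116]);
for d in (0,.008,.0125,.018):
    u=np.array([np.cos(.027),np.sin(.027)]);n=np.array([-u[1],u[0]])
    print(d,(proj(ci,[[*(F0+u*d+n*(-.075)),.047],[*(F0+u*(d+.01)+n*(-.075)),.047],[*(F0+u*d+n*.075),.047]])*1.5).round(1).tolist())
a=save('side','i15.png')
a=cv2.imread('pics/i15.png')[140:225,195:325]; cv2.imwrite('pics/i15c.png',cv2.resize(a,None,fx=6,fy=6,interpolation=cv2.INTER_CUBIC))
E
```

```text
[0.61015303 0.1150709  0.00950165] 0.028260330265300393 [-12.12428865  -0.13892643   9.64456498]
strip [0.66015146 0.11641497 0.047     ] 0.02926831229344029
box [0.65837699 0.11568259 0.045     ] 0.02190201480387821
0 [[411.6, 283.6], [416.0, 282.8], [388.5, 250.9]]
0.008 [[415.1, 283.0], [419.5, 282.2], [391.8, 250.4]]
0.0125 [[417.1, 282.7], [421.4, 281.9], [393.6, 250.1]]
0.018 [[419.5, 282.2], [423.9, 281.5], [395.9, 249.7]]
```

View pics/i15c.png

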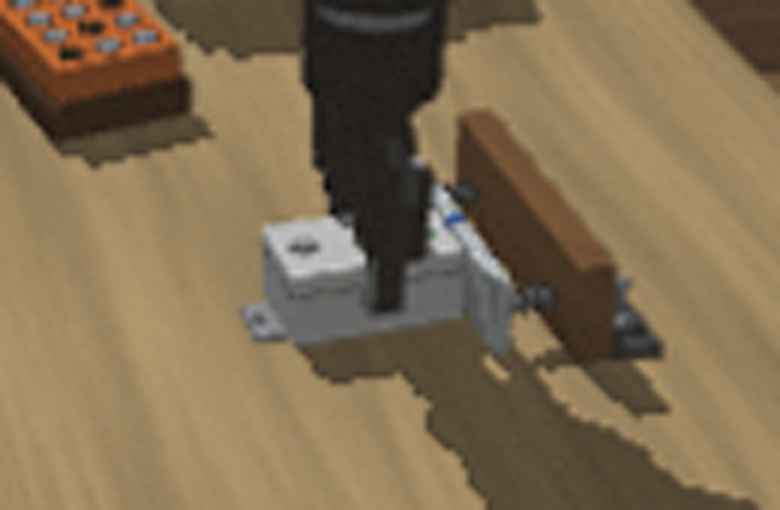

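By the image the strip is about 11 mm in (roughly 9 N). The box is square within 0.01 rad and flat, and the vase and trays are untouched. I'll hold and watch the force.

drive_tool:
  series:
    - [50,0.001,0,0,0]
    - [50,0,0,0,0]
    - [50,0,0,0,0]
    - [50,0,0,0,0]
    - [50,0,0,0,0]
    - [50,0,0,0,0]
    - [50,0,0,0,0]
    - [50,0,0,0,0]
    - [50,0,0,0,0]
    - [50,0,0,0,0]
    - [50,0,0,0,0]
    - [50,0,0,0,0]

```text
clock: 10.6
position: [0.61, 0.1151, 0.0095]
tool_rot: [3.124, 0.031, 0.025]
force: [-5.3, -0.6, 2.5]
grip_width: 0.0593
```

```bash
python3 - <<'E'
from h import *
s=bot.observe(); print(s['position'],s['tool_rot'],s['force'],s['moment'],s['grip_width'])
save('wrist','w16.png',1.5)
E
```

```text
[0.60999887 0.11512798 0.00952523] [3.12367371 0.03063406 0.02541689] [-5.29968655 -0.55974352  2.53976494] [ 0.30275073  0.58951907 -0.09633338] 0.05934555537162047
```

View pics/w16.png

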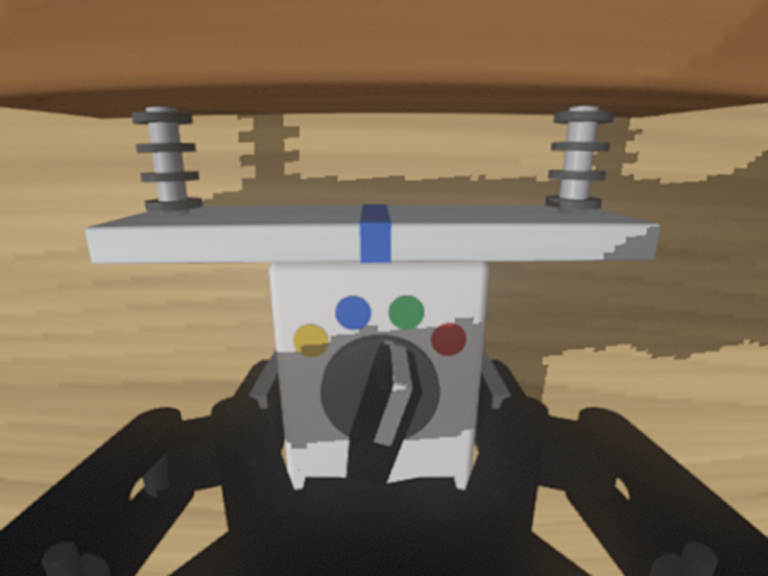

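The pose holds at x = 0.610. The wrist reading relaxed to 5 N because the table friction now helps. I'll nudge about 1.5 mm further to centre the force, then hold.

drive_tool:
  series:
    - [50,0.002,0,0,0]
    - [50,0.002,0,0,0]
    - [50,0.0015,0,0,0]
    - [50,0.001,0,0,0]
    - [50,0.001,0,0,0]

```text
clock: 11.15
position: [0.6102, 0.1152, 0.0094]
tool_rot: [3.125, 0.046, 0.026]
force: [-12.2, -0.9, 8.5]
grip_width: 0.0597
```

```bash
python3 - <<'E'
from h import *
for i in range(50):
    im=bot.grab_frame('wrist' if i%2 else 'side')
    if i%10==0:
        s=bot.observe(); print(round(s['clock'],2),s['position'].round(4),s['tool_rot'].round(3),s['force'].round(1),s['grip_width'])
save('wrist','w17.png',1.5); save('side','i17.png',1.5)
a=cv2.imread('pics/w17.png')[230:500,250:510]; b=cv2.imread('pics/w9.png')[230:500,250:510]
cv2.imwrite('pics/cmp.png',cv2.resize(np.hstack([b,a]),None,fx=1.5,fy=1.5))
E
```

```text
11.2 [0.6102 0.1151 0.0094] [3.125 0.047 0.026] [-11.8   0.    8.7] 0.059453395443392495
11.7 [0.6102 0.1152 0.0095] [3.125 0.046 0.026] [-12.3   0.7   8.9] 0.05933384576901297
12.2 [0.6102 0.1151 0.0094] [3.125 0.046 0.026] [-12.6  -1.9   8.5] 0.05950223546731974
12.7 [0.6102 0.1152 0.0094] [3.125 0.046 0.026] [-12.6  -0.6   9.3] 0.059250776743989916
13.2 [0.6102 0.1151 0.0094] [3.125 0.046 0.026] [-11.1  -0.3   9.1] 0.05965465886371717
```

View pics/w17.png

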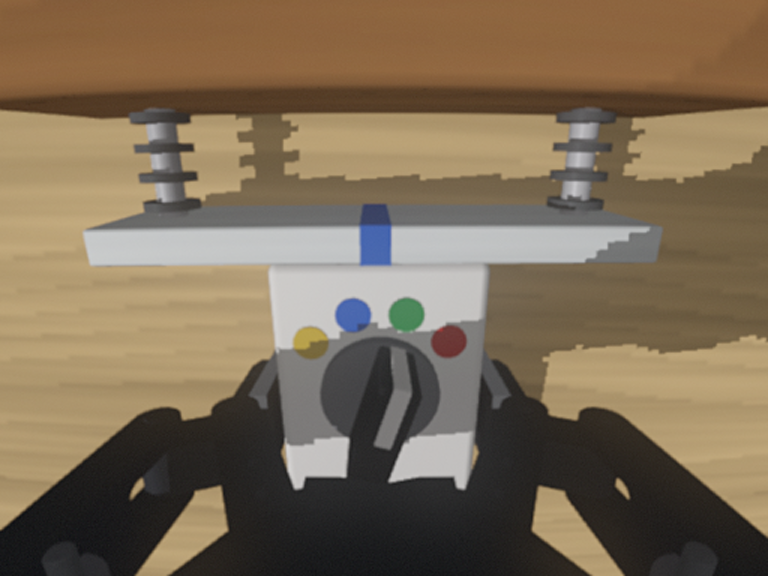

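View pics/cmp.png

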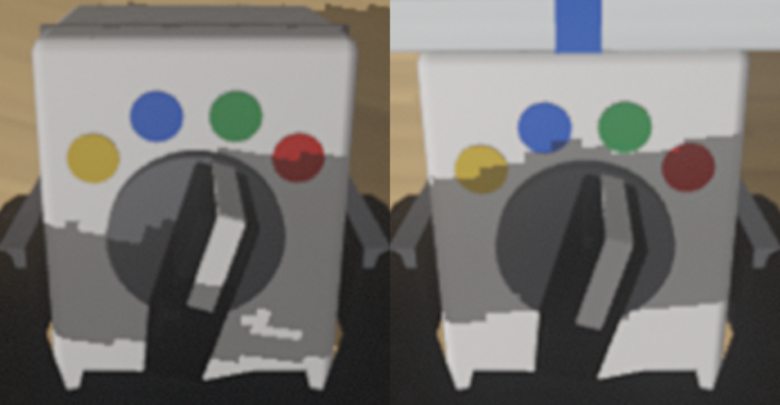

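View pics/i17.png

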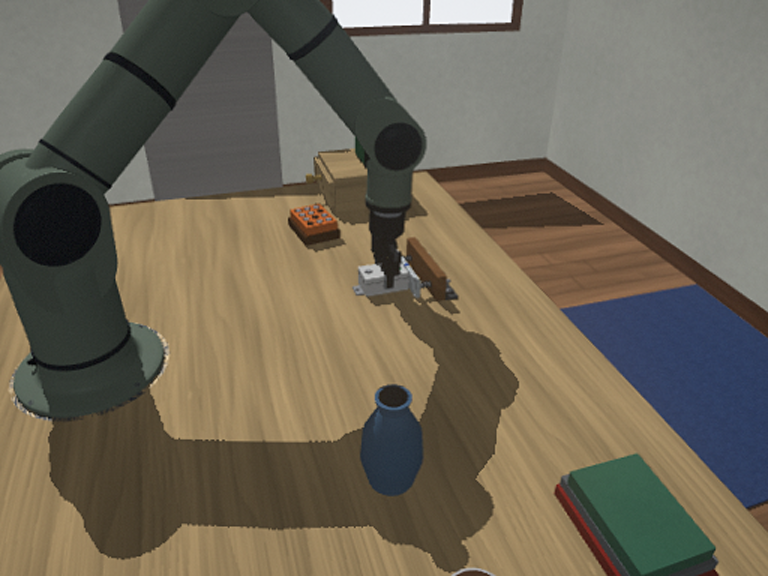

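```bash
python3 - <<'E'
from h import *
ci=bot.camera_info('wrist')
f=lambda L:(np.array(L)+.5)/1.5-.5
S=onz(ci,f([(87,265),(660,262)]),.047);v=S[0]-S[1];print('strip',S.mean(0),np.linalg.norm(v),np.arctan2(v[1],v[0])-np.pi/2)
S=onz(ci,f([(140,207),(612,206)]),.047);print('back',S.mean(0))
# width of box top vs height: front / back corner image widths
P=f([(270,266),(488,266),(297,488),(466,488)])
for z in(.043,.045,.047,.049):
    Q=onz(ci,P,z);print(z,np.linalg.norm(Q[0]-Q[1]).round(4),np.linalg.norm(Q[2]-Q[3]).round(4))
a=bot.grab_frame('side'); a=a[160:215,225:300,::-1]; cv2.imwrite('pics/i18c.png',cv2.resize(a,None,fx=10,fy=10,interpolation=cv2.INTER_CUBIC))
a=bot.grab_frame('scene'); a=a[165:225,260:330,::-1]; cv2.imwrite('pics/s18c.png',cv2.resize(a,None,fx=10,fy=10,interpolation=cv2.INTER_CUBIC))
E
```

```text
strip [0.66016731 0.11656847 0.047     ] 0.1504255705240682 0.026836817790070633
back [0.67477136 0.11648992 0.047     ]
0.043 0.058 0.0558
0.045 0.0569 0.0548
0.047 0.0558 0.0537
0.049 0.0547 0.0527
```

View pics/i18c.png

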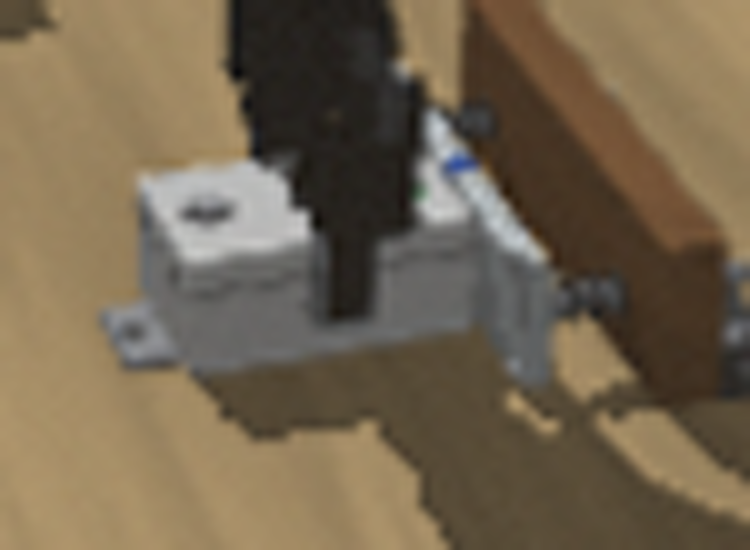

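View pics/s18c.png

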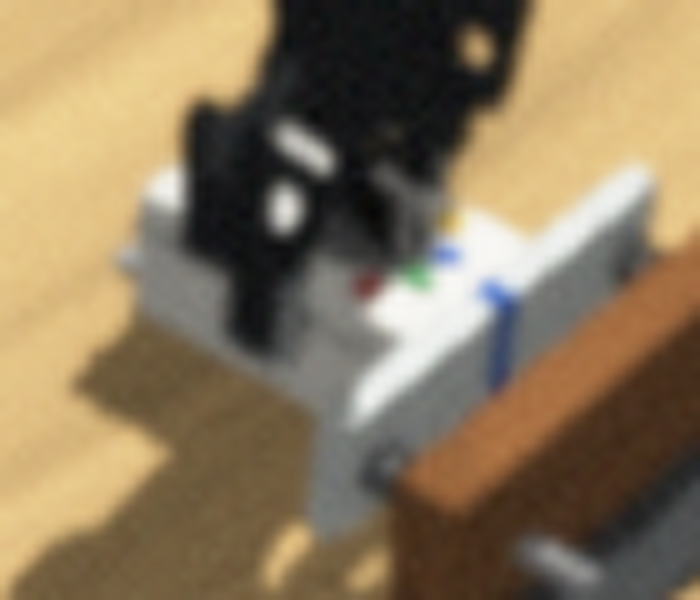

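```bash
python3 - <<'E'
from h import *
for cam,o in(('side',(225,160)),('scene',(260,165))):
  ci=bot.camera_info(cam)
  u=np.array([np.cos(.026),np.sin(.026)]);n=np.array([-u[1],u[0]]); C=np.array([.6602,.1152])-.05*u
  for tilt in(0,.025,.05):
    pts=[]
    for X,Y,Z in((-.05,-.03,0),(.05,-.03,0),(-.05,-.03,.045),(-.05,.03,.045),(-.067,-.017,.0),(-.067,.017,0)):
        # rotate about nose bottom edge, tail up
        dx=X-.05; x=.05+dx*np.cos(tilt)+Z*np.sin(tilt); z=-dx*np.sin(tilt)+Z*np.cos(tilt)
        pts.append([*(C+u*x+n*Y),z])
    print(cam,tilt,((proj(ci,pts)-o+.5)*10-.5).round(0).astype(int).tolist())
E
```

```text
side 0 [[191, 392], [478, 343], [190, 275], [137, 185], [130, 380], [101, 327]]
side 0.025 [[191, 386], [478, 343], [194, 268], [141, 178], [130, 373], [101, 320]]
side 0.05 [[191, 380], [478, 343], [197, 261], [144, 171], [130, 365], [101, 312]]
scene 0 [[131, 321], [401, 475], [137, 202], [267, 107], [115, 275], [187, 221]]
scene 0.025 [[131, 314], [401, 475], [140, 197], [270, 102], [115, 267], [188, 214]]
scene 0.05 [[132, 308], [401, 475], [144, 192], [274, 97], [116, 260], [189, 206]]
```

Side view: the box bottom edge drops 47 px between tail and nose. The prediction is 49 px for flat and 37 px for a 0.05 rad tilt, so the box is flat and only the fingers have tipped. The strip is about 11 mm in, the pose and force have been steady for over 2 s, and the dial looks the same relative to the dots as before. Handing in.

```bash
python3 - <<'E'
from h import *
s=bot.observe(); print(s['clock'],s['position'].round(4),s['force'].round(1),s['qd'].round(4))
print(bot.job_done())
E
```

```text
13.85 [0.6102 0.1151 0.0094] [-11.9  -0.6   8.4] [ 0.0007 -0.0008 -0.0004 -0.0013  0.0005 -0.0004 -0.0007]
the job is handed in; nothing more can be done
None
```

I turned the dial from yellow to green, slid the box flat and square onto the middle of the stop, and handed the job in at 13.85 s with the arm still pressing. No verdict came back.

Last checks:
- **Dial:** it measured about -0.29 rad right after I turned it (green is -0.3). In the last pictures it looked unchanged against the dots, but I did not measure the angle again.
- **Push:** the strip is about 11 mm in by the wrist camera, which is roughly 9 N from the spring. That held steadily for more than 2 s.
- **Position:** the box is square to the strip within about 0.01 rad and about 1 mm off its middle. The side view shows it flat.
- **Vase and trays:** I never went near them, and they looked unmoved in the side picture.

Two things did not quite agree:
- **Wrist force:** it read about 12 N while the arm pushed and 5 N after it relaxed, at the same strip position. I put the difference down to table friction and trusted the strip travel instead.
- **Gripper tilt:** the gripper tipped about 0.05 rad under load. By the side view the box did not tip with it.

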